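# Park and lock the tube rotator's wheel

### The job

Get the tube rotator ready for loading: turn its wheel until the one steel index stem on the rim, which starts down on the underside, points straight up, then flip the black-handled cam lever on top of the housing over to the right until it snaps fully closed and locks the wheel there. Do not close the lever before the stem is at the top, and leave the things standing round the rotator where they are.

Things in the scene. Friction and masses are not known exactly. Their poses are not given: they have to be found in the camera images.
- rotator: White bench tube rotator, fixed to the desk. Origin on the desk plane; x points from the wheel to the housing (away from the robot when not yawed), y left, z up. Base plate x -130 to +95, y +-75, 12 mm thick. Motor housing x -28 to +90, y +-50, top at z 135. Splash lip before the wheel: x -122 to -129, y +-65, up to z 48. Small fixed pointer on the housing's front top edge, y 0, up to z 148 (mm).
- wheel_centre (a point): Middle of the wheel, on its axle (along the rotator's x), at (-85, 0, 105) mm in the rotator's frame. The wheel is an upright grey disc facing the robot, radius 65 mm, 16 mm thick. Between it and the housing is a gap of 49 mm with only the axle (22 mm thick at most). Six black tube clips stand 12 mm out of its front face within 36 mm of the axle; the outer 25 mm of both faces are plain and can be pinched.
- wheel (a joint): Wheel angle, rad, endless: 0 (or any whole turn) = stem straight up; grows clockwise as seen from the robot (the rim's top moves to the right, the rotator's -y). Light friction (0.06 N m), stays where it is left; starts between 2.2 and 4.1, so either way round may be shorter. With the lever closed a brake holds it against light touches (about 0.4 N m).
- stem_tip (a point): Outer end of the index stem, a steel pin 8 mm thick with a 12 mm head that stands 15 mm radially out of the wheel's rim, in the disc's mid plane; the point is 80 mm from the axle. The only such pin on the wheel.
- lever_pivot (a point): Pivot of the cam lever, at (45, 0, 162) mm in the rotator's frame, on top of the housing; its axis runs along the rotator's x. Two steel cheeks stand beside it, 37 mm apart over their outsides, up to z 174 mm.
- lever (a joint): Cam lever angle, rad; swings from left to right. 0 = open, leaning 0.30 left (+y) of vertical; 1.85 = closed, level, pointing right (-y). Starts at 0. A spring resists with up to about 0.55 N m (8 N at the grip), most near 0.7. High point at 1.35: let go before it, the lever springs back toward open; past it, it snaps by itself onto its stop at 1.85 and stays.
- lever_tip (a point): Free end of the cam lever, 90 mm from the pivot. The lever is a steel rod with a round black grip, 16 mm thick, from 40 to 90 mm from the pivot. Closed, the grip's top is at z 170 mm, and it sticks out beyond the housing's right side.
- dropper_1: brown dropper bottle with black cap, 32 mm diameter, 99 mm tall, origin at the centre of its underside. Bystander, to the left of the rotator.
- dropper_2: dark violet dropper bottle with black cap, 32 mm diameter, 99 mm tall, origin at the centre of its underside. Bystander, to the right of the rotator.
- dish: covered petri dish, 61 mm diameter, 16 mm tall, origin at the centre of its underside. Bystander, to the left of the rotator.
- pot: white square sample pot with lid, 46 x 52 x 53 mm, origin at the centre of its underside. Bystander, to the right of the rotator.
- marker: white marker pen with black cap lying flat, 135 mm long along its y axis, 16 mm thick, origin on the desk under its middle. Bystander, on the robot's side of the rotator.

How it is judged:
On the way, in this order (a step that is already met when the one before it is completed fails the run):
1. the stem points straight up (its end within 10 mm to either side of the axle's upright), the wheel at rest, the lever still open (y of stem_tip in the frame of rotator between -0.01 and 0.01 m and height (world z) of stem_tip above 0.16 m and velocity of joint wheel between -0.1 and 0.1 rad/s and value of joint lever below 0.6 rad), for 0.2 s.
2. the lever is snapped closed with the stem still up (y of stem_tip in the frame of rotator between -0.01 and 0.01 m and height (world z) of stem_tip above 0.16 m and value of joint lever above 1.75 rad), for 0.2 s.
At the end, for the whole second after the job is handed in: The wheel is at rest with the stem's end above the axle, within 10 mm to either side, and the lever lies snapped closed (joint above 1.75 of 1.85) (all of step 2 and velocity of joint wheel between -0.1 and 0.1 rad/s); the robot touches nothing.
It fails at once if the lever is closed while the stem is not at the top (value of joint lever above 1.5 rad and not (y of stem_tip in the frame of rotator between -0.01 and 0.01 m and height (world z) of stem_tip above 0.16 m)).
It fails at once if a bystander (dropper bottle, dish, pot or marker) is moved by more than 30 mm (distance of any of dropper_1, dropper_2, dish, pot, marker from where it was at the start of the episode above 0.03 m).
It also fails if it takes over 64 s, if anything falls off the work surface, if the arm or the gripper's body presses on something with over 40 N, if the wrist force passes 120 N, or if a joint passes its speed limit or range.

### The arm

A 6-joint arm with a two-finger parallel gripper is mounted at the origin on a cart in front of the work surface, level with it; the furniture and walls round the work are solid. World frame = base frame: x ahead of the robot, y to its left, z up, the work surface at z = 0. Lengths are in m, angles in rad, forces in N, time in s.
With the tool pointing down it reaches from about 0.225 to 0.875 m from the base axis. Payload 3.4 kg.
Tool frame: the origin (TCP) lies at the very end of the fingers, on their centre line; the grasp point (between the pads) lies 19 mm behind it; z points along the fingers, y is the line along which they close (so a half turn about z gives the same grasp; the last joint's range is limited). The gripper opens to 85 mm and grips with 20 to 120 N. Pads are 22 mm wide; open, the fingers measure 114 mm over their backs; the gripper's body (76 mm by 85 mm) begins 54 mm behind the grasp point. The pads swing forward as they close: fully open they stand 13 mm farther back than shut.
Start: joints at [1.053, 0.276, 1.505, -0, 1.361, -0.121], TCP at [0.222, 0.53, 0.231] pointing down, gripper open.
Joint ranges: [-2.89, 2.89], [-0.75, 2.08], [0.22, 2.7], [-1.18, 4.32], [0.11, 2.71], [-2.7, 2.7]. Speed limits (rad/s): [2.57, 2.57, 3.14, 3.14, 3.14, 3.14].

### API

Orientations are given as a unit quaternion [w, x, y, z].
In Python, from rig import readout, vision, manip gives the robot as it stands.
- The arm moves only by the shell command python3 -m handwheel 'ROWS' [FORCE]. ROWS is JSON, a list of rows, each a list of 3 entries, a list of its own where there are three numbers: the shift along the tool's x, y, z in mm, then the turn, a rotation vector about the tool's x, y, z in units of 6 degrees (1.0 is 6 degrees), then the closure, from -1 (fully open) to 1 (shut), so that 0 is half open. A call has 1 to 20 rows; each row shifts and turns the commanded pose from where the row before left it, along the tool's axes as they then stand; what a row does not reach is not made up. A row lasts 1/8 s, in which the tool goes at most 62.5 mm and 10.7 degrees, less where a joint would pass 70% of its speed; a pose out of reach is approached as far as the arm can. A call is refused whole if a number of a shift passes 62.5 or a number of a turn 1, either way. A call with a gripper value outside its range is refused whole. The fingers move at their own pace and stop on an object; FORCE is the grip in N (left out, the last holds). Time passes only in rows, so rows that do not move let the fingers close. It gives the time, the measured TCP pose, the force, the opening and the grip force at its end, in the units of the state.
- readout.get_state(): the state, without advancing time (a new reading comes with each control period).
- vision.get_image(name): name is "scene" or "top" or "wrist"; returns the picture (400x640x3 uint8, blue, green, red); there is no depth.
- vision.camera_params(name): a dict with "intrinsics" (3x3 intrinsics, pixels), "rvec" (rotation vector, rad) and "tvec" (3), from world to camera coordinates, as OpenCV has them; the wrist camera has in their place "hand_eye" (4x4, takes a point from camera to tool coordinates, whose origin is the TCP and whose axes are the flange's). Camera axes: x right, y down, z forward; pixel columns grow to the right and rows downward; lengths in m; the calibration is good to about 2 mm. The wrist camera is an equidistant fisheye: a pixel r from the principal point sees the ray r / f radians off the axis. A picture is of the moment at which its call begins: read the wrist's pose just before it. camera_params takes no time and is no camera call.
- manip.sign_off(): hands the job in; it is judged then, once.
The state is a dict: "clock": time; "qpos": joint angles; "qd": joint speeds; "effort": joint torques, N m; "position": TCP position; "ee_rot": TCP orientation; "contact_force": force on the tool from outside, world axes, zero at the start; "moment": the same for the moment, N m; "width": finger opening in m; "gripper_force": force on a finger pad.
Only numpy, scipy, OpenCV 4.12 (cv2) and the standard library are available. Lean on these libraries where they do the work, as an engineer would, in place of code of your own. Each camera call takes 0.05 s, during which the arm holds its last target. There are 200 camera calls.

## Working session

There is one attempt and no reset: what is moved stays moved. The work goes in short steps, Python scripts to look and compute and a shell command to move; the robot and the scene stay as the last step left them, time stands still between calls to the robot, and variables do not carry over. Pictures are saved under pics/ and viewed, at most 10 in all, crops included, and the job is handed in when it is done.

```bash
ls; mkdir -p pics; cat > snap.py <<'E'
import cv2,sys
from rig import readout,vision
for n in sys.argv[2:]:
    cv2.imwrite(f'pics/{n}_{sys.argv[1]}.png',vision.get_image(n))
E
python3 snap.py 0 scene top; python3 - <<'E'
from rig import readout,vision
print(readout.get_state())
for n in("scene","top","wrist"):print(n,vision.camera_params(n))
import cv2,numpy as np
a=[cv2.imread(f'pics/{n}_0.png') for n in('scene','top')]
E
```

```text
pics
{'clock': 0.1, 'qpos': array([ 1.05301439e+00,  2.76540606e-01,  1.50596169e+00, -1.68441557e-05,
        1.36070627e+00, -1.21002610e-01]), 'qd': array([ 1.27467205e-03, -6.32479805e-04, -2.97631633e-03,  6.18593015e-05,
       -3.56769300e-04,  1.87964141e-03]), 'effort': array([ 1.48504438e-03, -4.17700338e+01, -2.46404725e+01,  1.43836855e-04,
        5.84258727e-03,  1.12140765e-05]), 'position': array([0.22199644, 0.52992992, 0.23053903]), 'ee_rot': array([-2.45870739e-04,  1.97089045e-01,  9.80385259e-01, -7.69680350e-04]), 'contact_force': array([-0.00203097, -0.04082223,  0.45503718]), 'moment': array([-0.00148907,  0.00956612,  0.03399555]), 'gripper_force': 0.0, 'width': 0.08548858444919412}
scene {'intrinsics': array([[491.50936193,   0.        , 320.06551976],
       [  0.        , 491.50936193, 205.04889461],
       [  0.        ,   0.        ,   1.        ]]), 'rvec': array([ 1.85666587, -1.0661805 ,  0.6123904 ]), 'tvec': array([-0.2841072 ,  0.36969686,  0.6261132 ])}
top {'intrinsics': array([[387.28607975,   0.        , 317.90393142],
       [  0.        , 387.28607975, 200.66811261],
       [  0.        ,   0.        ,   1.        ]]), 'rvec': array([ 2.14044667, -2.18498108,  0.1860133 ]), 'tvec': array([-0.03132531,  0.56893038,  0.95339037])}
wrist {'intrinsics': array([[309.70691629,   0.        , 319.23726365],
       [  0.        , 309.70691629, 194.72626746],
       [  0.        ,   0.        ,   1.        ]]), 'hand_eye': array([[ 6.58209172e-04, -9.55140480e-01, -2.96152377e-01,
         7.56011755e-02],
       [ 9.99999702e-01,  7.47920327e-04, -1.89632121e-04,
        -7.07840379e-04],
       [ 4.02623698e-04, -2.96152164e-01,  9.55140688e-01,
        -1.42495124e-01],
       [ 0.00000000e+00,  0.00000000e+00,  0.00000000e+00,
         1.00000000e+00]])}
```

View pics/scene_0.png

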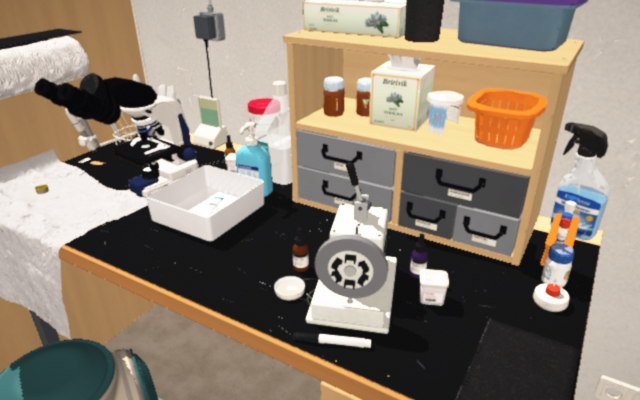

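View pics/top_0.png

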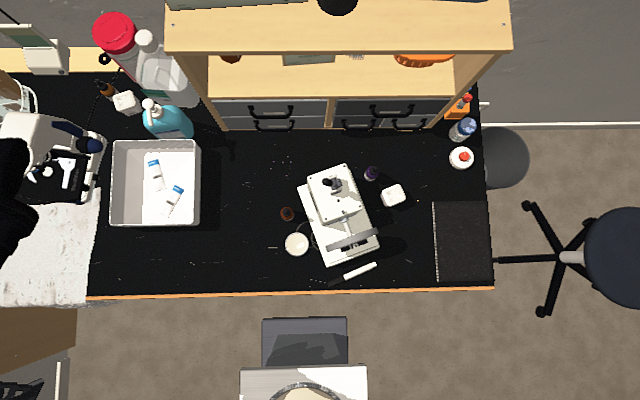

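The scene view shows the rotator at about (350,265), with its lever leaning left at (352,180). The top view shows it yawed, with the base plate spanning (300-378, 165-265) and the wheel at about (352,240). Next I'll zoom in to read corners.

```bash
python3 - <<'E'
import cv2,numpy as np
t=cv2.imread('pics/top_0.png')[150:290,270:420]; s=cv2.imread('pics/scene_0.png')[140:360,260:460]
t=cv2.resize(t,None,fx=4,fy=4,interpolation=cv2.INTER_CUBIC)[:560]; 
cv2.imwrite('pics/tz.png',t)
s=cv2.resize(s,(545,600),interpolation=cv2.INTER_CUBIC); cv2.imwrite('pics/sz.png',s)
E
```

```text
(no output)
```

View pics/tz.png

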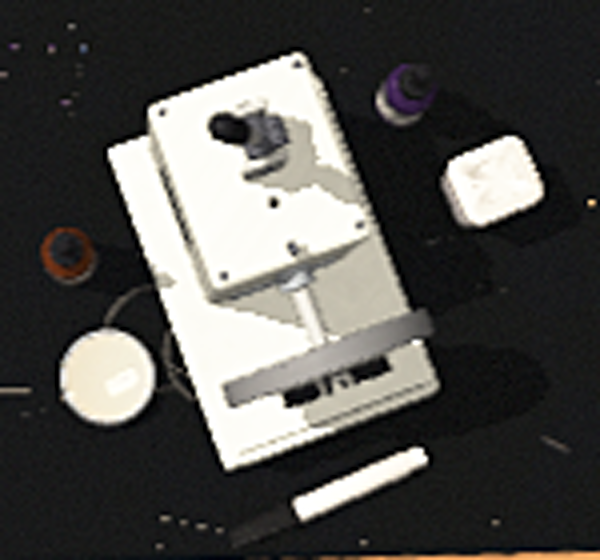

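View pics/sz.png

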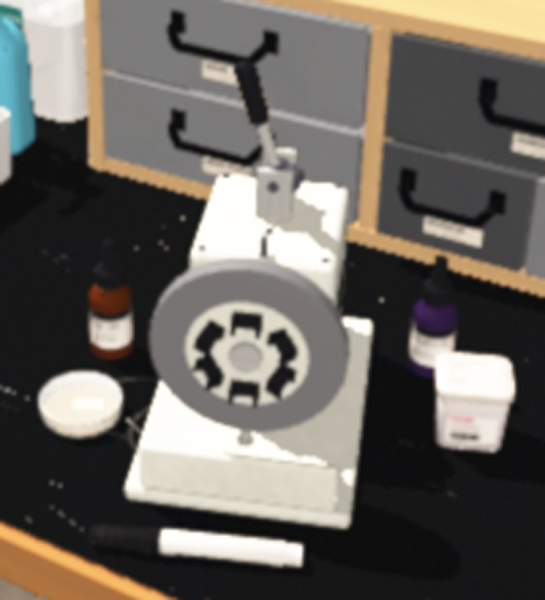

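The top zoom gives the base plate corners: front-left (230,468), front-right (438,388) and back-left (110,150). It also gives the housing top corners. The scene zoom shows the stem head just below the rim at (245,437), with nothing else standing on the rim.

```bash
cat > geo.py <<'E'
import cv2,numpy as np
from rig import readout,vision
from scipy.spatial.transform import Rotation as R
def ray(n,u,v):
    p=vision.camera_params(n);Rm=R.from_rotvec(p['rvec']).as_matrix();c=-Rm.T@p['tvec']
    return c,Rm.T@np.linalg.inv(p['intrinsics'])@np.array([u,v,1])
def onz(n,u,v,z):
    c,d=ray(n,u,v);return c+d*(z-c[2])/d[2]
def proj(n,P):
    p=vision.camera_params(n);return cv2.projectPoints(np.atleast_2d(np.float64(P)),p['rvec'],p['tvec'],p['intrinsics'],None)[0][:,0]
E
python3 - <<'E'
from geo import *
L=[((327.5,267),(-.13,.075,.012)),((379.5,247),(-.13,-.075,.012)),((297.5,187.5),(.095,.075,.012)),
((307.5,175.7),(.09,.05,.135)),((345.5,163.2),(.09,-.05,.135)),((323,222.5),(-.028,.05,.135)),((363,208.5),(-.028,-.05,.135))]
W=np.array([onz('top',*a,b[2])[:2] for a,b in L]);Q=np.array([b[:2] for a,b in L])
mw,mq=W.mean(0),Q.mean(0);H=(Q-mq).T@(W-mw);th=np.arctan2(H[0,1]-H[1,0],H[0,0]+H[1,1])
Rz=R.from_euler('z',th).as_matrix();o=np.r_[mw-Rz[:2,:2]@mq,0]
print('origin',o,'yaw',th,'resid mm',np.round((W-(o[:2]+Q@Rz[:2,:2].T))*1e3,1).tolist())
for k,p in dict(wc=(-.085,0,.105),piv=(.045,0,.162),ltip=(.045,.09*np.sin(.3),.162+.09*np.cos(.3))).items():
    P=o+Rz@np.array(p);print(k,P.round(4),proj('scene',P).round(1),proj('top',P).round(1))
# stem: ray ∩ wheel plane
for uv in [(349.9,300.4)]:
    c,d=ray('scene',*uv);n=Rz[:,0];w=o+Rz@[-.085,0,.105];P=c+d*(n@(w-c))/(n@d);q=Rz.T@(P-w);print('stem',q,np.hypot(*q[1:]),'angle',np.arctan2(-q[1],q[2])%(2*np.pi))
for k,(u,v),z in [('d1',(287,213),.09),('d2',(372,171),.09),('dish',(296.7,244),.016),('pot',(393,195),.053),('mk a',(328,285),.008),('mk b',(376,265),.008)]:
    P=onz('top',u,v,z);print(k,P.round(3),'rot frame',(Rz.T@(P-o)).round(3))
E
```

```text
origin [ 0.5447432  -0.09053588  0.        ] yaw 0.33166603290195895 resid mm [[1.5, -2.9], [0.9, 1.8], [-1.7, -2.0], [0.7, -3.0], [-3.3, 1.5], [1.9, 1.9], [-0.0, 2.7]]
wc [ 0.4644 -0.1182  0.105 ] [[350.  266.8]] [[351.4 239.6]]
piv [ 0.5873 -0.0759  0.162 ] [[360.6 203.6]] [[333.8 184.5]]
ltip [ 0.5786 -0.0507  0.248 ] [[347.8 161.9]] [[324.6 181.3]]
stem [ 2.67310947e-17 -1.25778463e-03 -7.61142924e-02] 0.07612468414983012 angle 3.1250692107369424
d1 [0.532 0.034 0.09 ] rot frame [0.029 0.122 0.09 ]
d2 [ 0.633 -0.177  0.09 ] rot frame [ 0.055 -0.11   0.09 ]
dish [0.46  0.014 0.016] rot frame [-0.047  0.126  0.016]
pot [ 0.577 -0.235  0.053] rot frame [-0.016 -0.147  0.053]
mk a [ 0.353 -0.065  0.008] rot frame [-0.173  0.086  0.008]
mk b [ 0.401 -0.191  0.008] rot frame [-0.169 -0.049  0.008]
```

```bash
cat > to.py <<'E'
# usage: to.py r_mm tilt_deg  -> shift/turn (current tool axes) to radial pose about the wheel axle; or: to.py piv x y z tilt (rotator frame mm)
from geo import *;import sys
o=np.array([.5447,-.0905,0]);Rz=R.from_euler('z',.3317)
def target(P,t): # tool x=left, y=away, z=down, then turned t deg about tool y
    B=np.array([[0,1,0],[1,0,0],[0,0,-1.]]).T
    return o+Rz.apply(P),Rz*R.from_matrix(B)*R.from_euler('y',t,degrees=True)
if sys.argv[1]=='p': P,t=np.array([float(a) for a in sys.argv[2:5]])/1e3,float(sys.argv[5])
else:
    r,t=float(sys.argv[1])/1e3,float(sys.argv[2]);a=np.radians(t);P=np.array([-.085,-r*np.sin(a),.105+r*np.cos(a)])
P,Q=target(P,t);s=readout.get_state();q=R.from_quat(s['ee_rot'],scalar_first=True)
print('t',s['clock'],'shift',q.inv().apply(P-s['position']).round(4)*1e3,'turn',((q.inv()*Q).as_rotvec(degrees=True)/6).round(2),'F',s['contact_force'].round(1),'w',round(s['width'],4),'g',round(s['gripper_force'],1),'q',s['qpos'].round(2))
E
python3 -m handwheel '[[[0,0,-10],[0,0,1],-1],[[0,0,-10],[0,0,1],-1],[[0,0,-10],[0,0,1],-0.5],[[0,0,-10],[0,0,1],0],[[0,0,0],[0,0,1],0],[[0,0,0],[0,0,1],0],[[0,0,0],[0,0,1],0],[[0,0,0],[0,0,1],0],[[0,0,0],[0,0,0],0]]' 25; python3 to.py 170 0
```

```text
clock: 1.23
position: [0.2221, 0.5301, 0.2708]
ee_rot: [0.0, 0.578, 0.816, -0.0]
contact_force: [0.4, 0.1, 0.6]
width: 0.0427
gripper_force: 0.0
t 1.225 shift [-691.9   13.9   -3.7] turn [-0.01  0.01  0.06] F [0.4 0.1 0.6] w 0.0427 g 0.0 q [ 1.05  0.26  1.43 -0.    1.45  0.72]
```

```bash
python3 -m handwheel '[[[-40,1,0],[0,0,0],0],[[-50,1,0],[0,0,0],0],[[-50,1,0],[0,0,0],0],[[-50,1,0],[0,0,0],0],[[-50,1,0],[0,0,0],0],[[-50,1,0],[0,0,0],0],[[-50,1,0],[0,0,0],0],[[-50,1,0],[0,0,0],0],[[-50,1,0],[0,0,0],0],[[-50,1,0],[0,0,0],0],[[-50,1,0],[0,0,0],0],[[-50,1,0],[0,0,0],0],[[-50,1,0],[0,0,0],0],[[-40,1,0],[0,0,0],0],[[0,0,0],[0,0,0],0],[[0,0,0],[0,0,0],0]]'; python3 to.py 170 0;python3 to.py 170 -48
```

```text
clock: 3.22
position: [0.4593, -0.1065, 0.2709]
ee_rot: [-0.001, 0.579, 0.816, 0.0]
contact_force: [-0.1, -0.2, 1.0]
width: 0.0427
gripper_force: 0.0
t 3.225 shift [-12.7   0.9  -4.1] turn [-0.01 -0.01  0.05] F [-0.1 -0.2  1. ] w 0.0427 g 0.0 q [-0.38  0.1   1.64  0.    1.41 -0.71]
t 3.225 shift [113.6   1.6  52.4] turn [ 0.01 -8.01  0.05] F [-0.1 -0.2  1. ] w 0.0427 g 0.0 q [-0.38  0.1   1.64  0.    1.41 -0.71]
```

```bash
python3 -m handwheel '[[[10,0,0],[0,-1,0],0],[[10,0,0],[0,-1,0],0],[[10,0,0],[0,-1,0],0],[[10,0,0],[0,-1,0],0],[[10,0,0],[0,-1,0],0],[[10,0,0],[0,-1,0],0],[[10,0,0],[0,-1,0],0],[[10,0,0],[0,-1,0],0],[[0,0,0],[0,0,0],0],[[0,0,0],[0,0,0],0]]'; python3 to.py 100 -48; python3 snap.py 1 wrist
```

```text
clock: 4.47
position: [0.436, -0.038, 0.2441]
ee_rot: [0.332, 0.529, 0.745, -0.235]
contact_force: [-0.3, 0.5, 0.5]
width: 0.0426
gripper_force: 0.0
t 4.475 shift [46.4  0.5 56.3] turn [ 0.05 -0.01  0.03] F [-0.3  0.5  0.5] w 0.0426 g 0.0 q [ 0.39  0.12  2.   -0.9   1.24  0.46]
```

View pics/wrist_1.png

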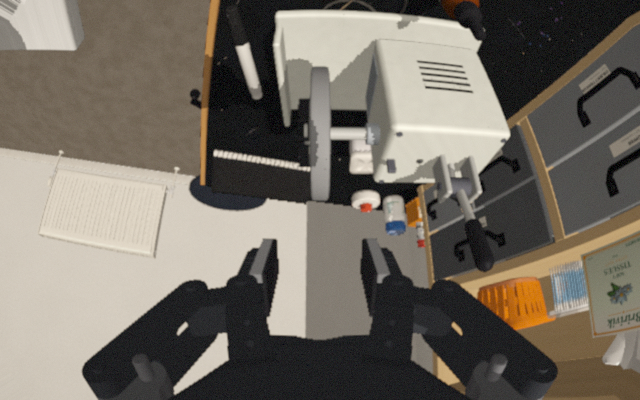

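The wrist view shows the wheel rim edge-on at column 320, midway between the fingers (about 270 and 370). The approach is centred.

```bash
python3 -m handwheel '[[[23,0,10],[0,0,0],0],[[23,0,10],[0,0,0],0],[[0,0,20],[0,0,0],0],[[0,0,16],[0,0,0],0],[[0,0,0],[0,0,0],0],[[0,0,0],[0,0,0],0]]'; python3 to.py 40 -48
```

```text
clock: 5.28
position: [0.4398, -0.0489, 0.1724]
ee_rot: [0.332, 0.529, 0.745, -0.235]
contact_force: [-0.1, 0.3, 0.9]
width: 0.0426
gripper_force: 0.0
t 5.275 shift [ 0.9  0.4 59.7] turn [ 0.03 -0.    0.01] F [-0.1  0.3  0.9] w 0.0426 g 0.0 q [ 0.36  0.22  2.11 -0.98  1.1   0.63]
```

```bash
python3 -m handwheel '[[[0,0,15],[0,0,0],0],[[0,0,15],[0,0,0],0],[[1,0,15],[0,0,0],0],[[0,0,14],[0,0,0],0],[[0,0,0],[0,0,0],0],[[0,0,0],[0,0,0],0.3],[[0,0,0],[0,0,0],0.6],[[0,0,0],[0,0,0],1],[[0,0,0],[0,0,0],1],[[0,0,0],[0,0,0],1]]' 30; python3 to.py 40 -48
```

```text
clock: 6.52
position: [0.4544, -0.0889, 0.1319]
ee_rot: [0.332, 0.529, 0.745, -0.235]
contact_force: [0.9, 4.2, 4.0]
width: 0.0154
gripper_force: 33.4
t 6.525 shift [-0.7 -0.1  1. ] turn [ 0.05 -0.    0.02] F [0.9 4.2 4. ] w 0.0154 g 33.4 q [ 0.25  0.28  2.18 -1.1   0.98  0.72]
```

```bash
python3 -m handwheel '[[[-4.2,0,0.2],[0,1,0],1],[[-4.2,0,0.2],[0,1,0],1],[[-4.2,0,0.2],[0,1,0],1],[[-4.2,0,0.2],[0,1,0],1],[[-4.2,0,0.2],[0,1,0],1],[[-4.2,0,0.2],[0,1,0],1],[[-4.2,0,0.2],[0,1,0],1],[[-4.2,0,0.2],[0,1,0],1],[[0,0,0],[0,0,0],1]]'; python3 to.py 40 0; python3 to.py 40 48
```

```text
clock: 7.65
position: [0.4646, -0.1184, 0.1465]
ee_rot: [-0.0, 0.58, 0.814, 0.002]
contact_force: [-0.2, 2.4, 11.6]
width: 0.0154
gripper_force: 35.3
t 7.65 shift [ 0.3 -0.2  1.5] turn [ 0.02 -0.02  0.01] F [-0.2  2.4 11.6] w 0.0154 g 35.3 q [-0.4   0.2   1.84  0.    1.1  -0.73]
t 7.65 shift [-29.5  -0.3  14.7] turn [0.02 7.98 0.02] F [-0.2  2.4 11.6] w 0.0154 g 35.3 q [-0.4   0.2   1.84  0.    1.1  -0.73]
```

```bash
python3 -m handwheel '[[[-4.2,0,0.2],[0,1,0],1],[[-4.2,0,0.2],[0,1,0],1],[[-4.2,0,0.2],[0,1,0],1],[[-4.2,0,0.2],[0,1,0],1],[[-4.2,0,0.2],[0,1,0],1],[[-4.2,0,0.2],[0,1,0],1],[[-4.2,0,0.2],[0,1,0],1],[[-4.2,0,0.2],[0,1,0],1],[[0,0,0],[0,0,0],1]]'; python3 to.py 40 48;  python3 snap.py 2 scene; python3 -c "
import cv2;i=cv2.imread('pics/scene_2.png')[120:360,220:480];cv2.imwrite('pics/s2.png',cv2.resize(i,None,fx=2.4,fy=2.4,interpolation=2))"
```

```text
clock: 8.78
position: [0.4751, -0.1485, 0.1325]
ee_rot: [-0.331, 0.529, 0.744, 0.237]
contact_force: [3.6, -8.1, 11.4]
width: 0.0151
gripper_force: 36.3
t 8.775 shift [ 1.1 -0.4  2.3] turn [ 0.01 -0.01  0.03] F [ 3.6 -8.1 11.4] w 0.0151 g 36.3 q [-0.72  0.62  1.51  0.38  1.77 -1.13]
```

View pics/s2.png

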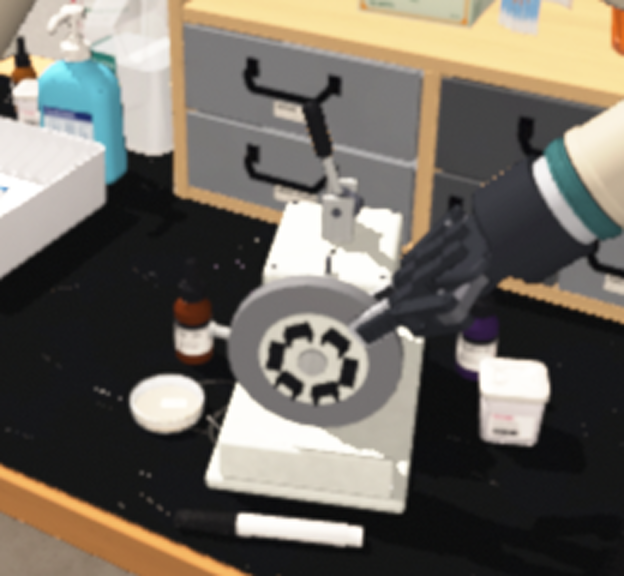

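The stem now stands out to the left, slightly above level, at zoom (218,330). That matches a turn of about 96°. I'll release, back out radially, swing back to about -42° and regrip.

```bash
python3 - <<'E'
from geo import *
o=np.array([.5447,-.0905,0]);Rz=R.from_euler('z',.3317)
for uv in[(220+218/2.4,120+330/2.4)]:
    c,d=ray('scene',*uv);n=Rz.apply([1,0,0]);w=o+Rz.apply([-.085,0,.105]);P=c+d*(n@(w-c))/(n@d);q=Rz.inv().apply(P-w);print(q,np.hypot(*q[1:]),np.degrees(np.arctan2(-q[1],q[2])))
E
python3 -m handwheel '[[[0,0,0],[0,0,0],0.5],[[0,0,0],[0,0,0],0],[[0,0,0],[0,0,0],0],[[0,0,0],[0,0,0],0],[[0,0,-15],[0,0,0],0],[[0,0,-20],[0,0,0],0],[[0,0,-20],[0,0,0],0],[[0,0,-10],[0,0,0],0],[[0,0,0],[0,0,0],0]]'; python3 to.py 105 48
```

```text
[3.57158398e-17 7.07652816e-02 1.07643090e-02] 0.07157929468826471 -81.35087748434758
clock: 9.95
position: [0.4897, -0.1921, 0.1756]
ee_rot: [-0.331, 0.529, 0.745, 0.235]
contact_force: [-0.5, 0.4, -1.1]
width: 0.0427
gripper_force: 0.0
t 9.95 shift [-0.2  0.1  0.3] turn [-0.02  0.01  0.03] F [-0.5  0.4 -1.1] w 0.0427 g 0.0 q [-0.75  0.63  1.37  0.37  1.9  -1.11]
```

```bash
python3 -m handwheel '[[[11,0,0.6],[0,-1,0],0],[[11,0,0.6],[0,-1,0],0],[[11,0,0.6],[0,-1,0],0],[[11,0,0.6],[0,-1,0],0],[[11,0,0.6],[0,-1,0],0],[[11,0,0.6],[0,-1,0],0],[[11,0,0.6],[0,-1,0],0],[[11,0,0.6],[0,-1,0],0],[[11,0,0.6],[0,-1,0],0],[[11,0,0.6],[0,-1,0],0],[[11,0,0.6],[0,-1,0],0],[[11,0,0.6],[0,-1,0],0],[[11,0,0.6],[0,-1,0],0],[[11,0,0.6],[0,-1,0],0],[[11,0,0.6],[0,-1,0],0],[[0,0,0],[0,0,0],0],[[0,0,0],[0,0,0],0]]'; python3 to.py 41 -42
```

```text
clock: 12.08
position: [0.4404, -0.0511, 0.1831]
ee_rot: [0.292, 0.54, 0.762, -0.207]
contact_force: [-0.2, -0.1, 0.1]
width: 0.043
gripper_force: 0.0
t 12.075 shift [-0.8  0.6 64.7] turn [ 0.03 -0.01  0.04] F [-0.2 -0.1  0.1] w 0.043 g 0.0 q [ 0.29  0.16  2.07 -0.86  1.07  0.45]
```

```bash
python3 -m handwheel '[[[0,0,16],[0,0,0],0],[[0,0,16],[0,0,0],0],[[-1,0.5,16],[0,0,0],0],[[0,0,16],[0,0,0],0],[[0,0,0],[0,0,0],0],[[0,0,0],[0,0,0],0.3],[[0,0,0],[0,0,0],0.6],[[0,0,0],[0,0,0],1],[[0,0,0],[0,0,0],1],[[0,0,0],[0,0,0],1]]' 30; python3 -m handwheel '[[[-4.2,0,0.2],[0,1,0],1],[[-4.2,0,0.2],[0,1,0],1],[[-4.2,0,0.2],[0,1,0],1],[[-4.2,0,0.2],[0,1,0],1],[[-4.2,0,0.2],[0,1,0],1],[[-4.2,0,0.2],[0,1,0],1],[[-4.2,0,0.2],[0,1,0],1],[[-4.2,0,0.2],[0,1,0],1],[[-4.2,0,0.2],[0,1,0],1],[[-4.2,0,0.2],[0,1,0],1],[[-4.2,0,0.2],[0,1,0],1],[[-4.2,0,0.2],[0,1,0],1],[[-4.2,0,0.2],[0,1,0],1],[[-4.2,0,0.2],[0,1,0],1],[[0,0,0],[0,0,0],1]]'; python3 to.py 41 42;  python3 snap.py 3 scene top; python3 -c "
import cv2,numpy as np;i=cv2.imread('pics/scene_3.png')[180:320,290:420];j=cv2.imread('pics/top_3.png')[190:270,310:400];cv2.imwrite('pics/s3.png',np.hstack([cv2.resize(i,(400,430),interpolation=2),cv2.resize(j,(400,356),interpolation=2)[:,:] if 0 else cv2.copyMakeBorder(cv2.resize(j,(400,356),interpolation=2),0,74,0,0,0)]))"
```

```text
clock: 13.32
position: [0.4554, -0.0917, 0.1363]
ee_rot: [0.293, 0.54, 0.761, -0.207]
contact_force: [-1.9, 4.1, 5.5]
width: 0.0156
gripper_force: 32.7
clock: 15.2
position: [0.4743, -0.1461, 0.1365]
ee_rot: [-0.291, 0.541, 0.761, 0.208]
contact_force: [2.5, -8.4, 11.1]
width: 0.0154
gripper_force: 34.8
t 15.2 shift [ 0.9 -0.3  2.3] turn [-0.    0.01  0.02] F [ 2.5 -8.4 11.1] w 0.0154 g 34.8 q [-0.7   0.56  1.54  0.35  1.69 -1.11]
```

View pics/s3.png

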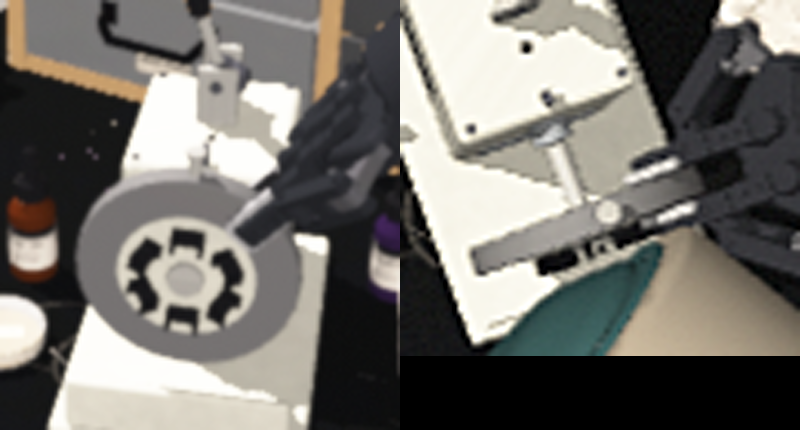

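The stem head is up, at (201,153) in the left (scene) half and (609,212) in the right (top) half. I'll work out its lateral offset from both views.

```bash
python3 - <<'E'
from geo import *
o=np.array([.5447,-.0905,0]);Rz=R.from_euler('z',.3317)
w=o+Rz.apply([-.085,0,.105]);n=Rz.apply([1,0,0])
t=(310+209*90/400,190+212*80/356);s=(290+201*130/400,180+153*140/430)
P=onz('top',*t,.184);print('top',Rz.inv().apply(P-w))
c,d=ray('scene',*s);P=c+d*(n@(w-c))/(n@d);print('scene',Rz.inv().apply(P-w))
for nm in('top','scene'):print(nm,'expected',proj(nm,w+[0,0,.08]),proj(nm,w+Rz.apply([0,-.01,.08])),'got',t,s)
# wheel hub cap check (scene hub at zoom 184,279), front face x~-.095
h=(290+184*130/400,180+279*140/430);w2=o+Rz.apply([-.097,0,.105]);c,d=ray('scene',*h);P=c+d*(n@(w2-c))/(n@d);print('hub',Rz.inv().apply(P-w2))
# pointer base: y0
E
```

```text
top [-7.40135175e-05 -3.35914066e-03  7.90000000e-02]
scene [ 7.35694330e-17 -7.53379059e-03  7.81118720e-02]
top expected [[355.63093001 238.12508303]] [[359.91997456 236.52458438]] got (357.025, 237.64044943820224) (355.325, 229.81395348837208)
scene expected [[350.92678565 228.42650198]] [[356.80476815 229.008286  ]] got (357.025, 237.64044943820224) (355.325, 229.81395348837208)
hub [-1.25084780e-16 -1.44336854e-03  2.89113983e-04]
```

```bash
python3 -m handwheel '[[[1.3,0,0],[0,-0.3,0],1],[[1.3,0,0],[0,-0.3,0],1],[[0,0,0],[0,0,0],1],[[0,0,0],[0,0,0],1],[[0,0,0],[0,0,0],0.5],[[0,0,0],[0,0,0],0],[[0,0,0],[0,0,0],0],[[0,0,0],[0,0,0],0],[[0,0,-15],[0,0,0],0],[[0,0,-20],[0,0,0],0],[[0,0,-20],[0,0,0],0],[[0,0,-20],[0,0,0],0],[[0,0,-20],[0,0,0],0],[[0,0,0],[0,0,0],0]]'; python3 snap.py 4 scene top; python3 to.py p 45 65 330 0; python3 -c "
import cv2,numpy as np;i=cv2.imread('pics/scene_4.png')[180:320,290:420];j=cv2.imread('pics/top_4.png')[190:270,310:400];cv2.imwrite('pics/s4.png',np.hstack([cv2.resize(i,(400,430),interpolation=2),cv2.copyMakeBorder(cv2.resize(j,(400,356),interpolation=2),0,74,0,0,0)]))"
```

```text
clock: 17.05
position: [0.4926, -0.1981, 0.2135]
ee_rot: [-0.266, 0.547, 0.771, 0.19]
contact_force: [0.2, -0.8, 0.1]
width: 0.0426
gripper_force: 0.0
t 17.15 shift [188.8 130.4  -0.6] turn [-0.01 -6.4   0.04] F [-0.7 -0.  -0.8] w 0.0428 g 0.0 q [-0.73  0.52  1.36  0.32  1.85 -1.07]
```

View pics/s4.png

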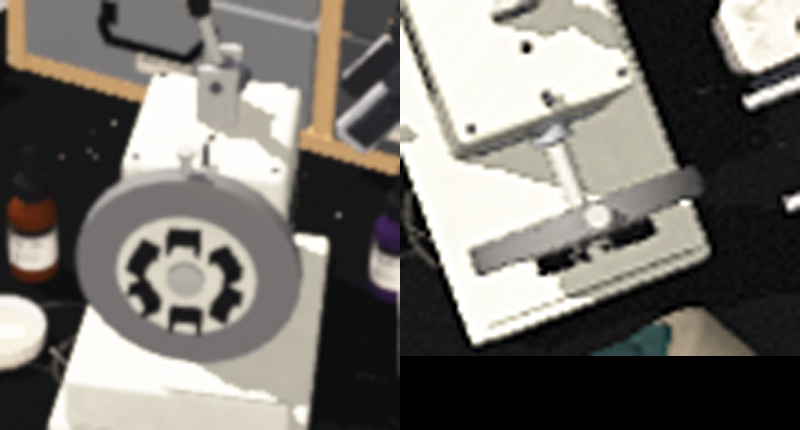

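The stem head is now at scene (186,157) and top (598,215), which works out to within about 2.5 mm of upright. Next is the lever. I'll rise, straighten the tool and close the fingers.

```bash
python3 -m handwheel '[[[0,0,-30],[0,-1,0],0],[[0,0,-30],[0,-1,0],0.5],[[0,0,-30],[0,-1,0],1],[[0,0,-20],[0,-1,0],1],[[0,0,-10],[0,-1,0],1],[[0,0,0],[0,-1,0],1],[[0,0,0],[0,-0.4,0],1],[[0,0,0],[0,0,0],1],[[0,0,0],[0,0,0],1]]'; python3 to.py p 45 65 330 0
```

```text
clock: 18.27
position: [0.5105, -0.2508, 0.3159]
ee_rot: [-0.001, 0.579, 0.815, 0.0]
contact_force: [-0.2, -0.7, -0.7]
width: -0.0002
gripper_force: 0.0
t 18.275 shift [204.8 130.5 -13.9] turn [-0.01 -0.01  0.04] F [-0.2 -0.7 -0.7] w -0.0002 g 0.0 q [-0.58  0.23  1.36  0.    1.55 -0.92]
```

```bash
python3 -m handwheel '[[[30,0,-15],[0,0,0],1],[[40,20,0],[0,0,0],1],[[40,30,0],[0,0,0],1],[[40,40,0],[0,0,0],1],[[35,30,0],[0,0,0],1],[[20,10,0],[0,0,0],1],[[0,0,0],[0,0,0],1],[[0,0,0],[0,0,0],1]]'; python3 to.py p 45 58 222 0; python3 snap.py 5 wrist
```

```text
clock: 19.27
position: [0.5654, -0.015, 0.3318]
ee_rot: [0.0, 0.579, 0.815, -0.0]
contact_force: [-0.2, -0.2, -0.7]
width: -0.0002
gripper_force: 0.0
t 19.275 shift [ -6.6   0.8 109.8] turn [-0.    0.    0.04] F [-0.2 -0.2 -0.7] w -0.0002 g 0.0 q [-0.15  0.22  1.33 -0.    1.58 -0.49]
```

View pics/wrist_5.png

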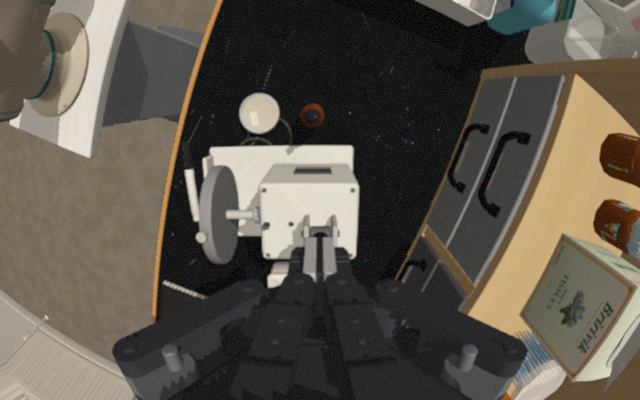

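The closed fingers line up with the lever at column 320. I'll lower on its left side and push along the arc.

```bash
python3 -m handwheel '[[[-3,0,30],[0,0,0],1],[[-3,1,40],[0,0,0],1],[[0,0,30],[0,0,0],1],[[0,0,10],[0,0,0],1],[[0,0,0],[0,0,0],1]]'; python3 to.py p 45 58 222 0;  python3 -m handwheel '[[[-10,0,0],[0,0,0],1],[[-10,0,0],[0,0,0],1],[[-10,0,-2],[0,0,0],1],[[-9,0,-3],[0,0,0],1],[[-10,0,0],[0,0,0],1],[[0,0,0],[0,0,0],1]]'; python3 to.py p 45 9 227 0
```

```text
clock: 19.95
position: [0.5686, -0.0206, 0.2216]
ee_rot: [-0.0, 0.579, 0.815, -0.0]
contact_force: [0.7, 0.1, 0.5]
width: 0.0
gripper_force: 0.0
t 19.95 shift [-0.3 -0.4 -0.4] turn [-0.   -0.    0.03] F [0.7 0.1 0.5] w 0.0 g 0.0 q [-0.16  0.27  1.53 -0.    1.34 -0.49]
clock: 20.7
position: [0.585, -0.0661, 0.227]
ee_rot: [-0.0, 0.579, 0.815, 0.001]
contact_force: [-0.7, 5.2, 4.0]
width: -0.0001
gripper_force: 2.7
t 20.7 shift [-0.9 -1.1  0. ] turn [ 0.01 -0.01  0.04] F [-0.7  5.2  4. ] w -0.0001 g 2.7 q [-0.23  0.3   1.48  0.    1.36 -0.57]
```

Contact is as expected at about 6.5 N, so I'll continue over the high point.

```bash
python3 -m handwheel '[[[-10,0,0],[0,0,0],1],[[-9,0,3],[0,0,0],1],[[-9,0,4],[0,0,0],1],[[-8,0,5],[0,0,0],1],[[-8,0,6],[0,0,0],1],[[-6,0,8],[0,0,0],1],[[-6,0,8],[0,0,0],1],[[-3,0,5],[0,0,0],1],[[0,0,0],[0,0,0],1],[[0,0,0],[0,0,0],1]]'; python3 to.py p 45 -50 188 0;  python3 -m handwheel '[[[0,0,-20],[0,0,0],1],[[0,0,-40],[0,0,0],1],[[0,0,-40],[0,0,0],1],[[0,0,-40],[0,0,0],1],[[0,0,0],[0,0,0],1],[[0,0,0],[0,0,0],1]]'; python3 snap.py 6 scene; python3 -c "
import cv2;i=cv2.imread('pics/scene_6.png')[120:360,220:480];cv2.imwrite('pics/s6.png',cv2.resize(i,None,fx=2.4,fy=2.4,interpolation=2))"
```

```text
clock: 21.95
position: [0.6043, -0.1217, 0.1874]
ee_rot: [-0.0, 0.579, 0.815, 0.0]
contact_force: [-0.8, -0.5, -0.7]
width: -0.0001
gripper_force: 0.0
t 21.95 shift [-1.1 -1.2 -0.6] turn [-0.   -0.    0.04] F [-0.8 -0.5 -0.7] w -0.0001 g 0.0 q [-0.31  0.36  1.48  0.    1.29 -0.65]
clock: 22.7
position: [0.604, -0.1215, 0.327]
ee_rot: [-0.0, 0.579, 0.816, -0.0]
contact_force: [0.2, -0.8, -0.6]
width: 0.0
gripper_force: 0.0
```

View pics/s6.png

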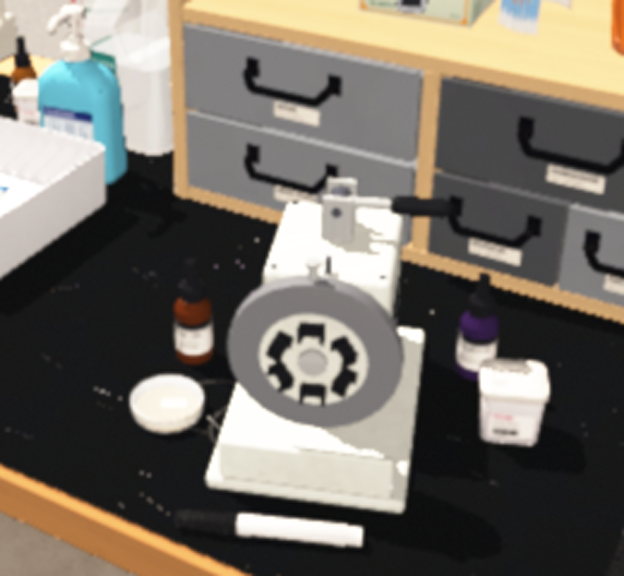

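The lever lies level to the right, with its grip at (422,207). The stem is still up at (313,268), the bystanders haven't moved, and the arm is clear.

```bash
python3 -c "
from rig import manip;print(manip.sign_off())"
```

```text
the job is handed in; nothing more can be done
None
```

The job is handed in: the stem points straight up (within about 2.5 mm before the lever was closed), the lever is snapped closed to the right, the bystanders look unmoved, and the arm is clear; no verdict came back.

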